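# Open the food safe by its gravity latch

## Robot

A 6-joint arm with a two-finger parallel gripper is mounted at the origin on the work surface. World frame = base frame: x ahead of the robot, y to its left, z up, the work surface at z = 0. Lengths are in m, angles in rad, forces in N, time in s.
With the tool pointing down it reaches from about 0.3 to 0.95 m from the base axis. Payload 3.1 kg.
Tool frame: the origin (TCP) lies between the finger pads; the fingertips stand 25 mm ahead of it and the grasp point (between the pads) lies 6 mm ahead of it (ctrl.tip_reach is the z of the fingertips in the tool frame, in m); z points along the fingers, x is the direction in which the jaws open and shut, and the axes are right-handed (so a half turn about z gives the same grasp; the last joint's range is limited). The gripper opens to 85 mm and grips with 20 to 120 N. Pads are 22 mm wide; open, the fingers measure 114 mm over their backs; the gripper's body (76 mm by 85 mm) begins 54 mm behind the grasp point. The pads swing forward as they close: fully open they stand 13 mm farther back than shut.
Start: joints at [1.136, 0.308, 1.634, -0, 1.2, -0.07], TCP at [0.223, 0.584, 0.256] pointing down, gripper open.
Joint ranges: [-3.06, 3.06], [-0.79, 1.96], [0.05, 2.63], [-1.19, 4.34], [0.05, 2.64], [-2.94, 2.94]. Speed limits (rad/s): [2.79, 2.79, 3.14, 3.14, 3.14, 3.14].

## Interface

Orientations are given as a rotation vector (axis times angle).
In Python, from station import ctrl gives the robot as it stands.
- The arm moves only by the tool carry_out, never from a script. Its argument "plan" is one flat list of numbers, 6 for each row, row after row: the shift along the tool's x, y, z in mm, then the turn, a rotation vector about the tool's x, y, z in degrees. A call has 1 to 8 rows; each row is the pose to reach, as a shift and turn from the pose commanded when the call began, along the tool's axes at that moment; what a row does not reach only later rows make up. A row lasts 1/8 s, in which the tool goes at most 62.5 mm and 10.7 degrees, less where a joint would pass 70% of its speed; a pose out of reach is approached as far as the arm can. A call with a gripper value outside its range is refused whole. "grip" is the opening in per cent of the stroke, from 0 (shut) to 100 (fully open), set as the call begins (left out, the last holds). The fingers move at their own pace and stop on an object; "force" is the grip in N (left out, the last holds). Time passes only in rows, so rows that repeat a pose let the fingers close. It gives the time, the measured TCP pose, the force and the opening at its end, in the units of the state.
- ctrl.get_obs(): the state, without advancing time (a new reading comes with each control period).
- ctrl.snapshot(name): name is "scene" or "top" or "wrist"; returns (picture, depth): 480x640x3 uint8, red, green, blue; 480x640 float32, m along the optical axis (not along the pixel's ray), 0 where there is no reading.
- ctrl.calibration(name): a dict with "camera_matrix" (3x3 intrinsics, pixels), "rvec" (rotation vector, rad) and "tvec" (3), from world to camera coordinates, as OpenCV has them. Camera axes: x right, y down, z forward; pixel columns grow to the right and rows downward; lengths in m; the calibration is good to about 2 mm. A picture is of the moment at which its call begins: read the wrist's pose just before it. calibration takes no time and is no camera call; for the wrist camera it gives the pose at the moment of the call.
- ctrl.sign_off(): hands the job in, once; it reports no verdict.
The state is a dict: "t": time; "q": joint angles; "joint_velocities": joint speeds; "tau": joint torques, N m; "tcp_pos": TCP position; "orientation": TCP orientation; "ft_force": force on the tool from outside, world axes, zero at the start; "ft_torque": the same for the moment, N m; "width": finger opening in m.
Only numpy, scipy, OpenCV 4.12 (cv2) and the standard library are available. Lean on these libraries where they do the work, as an engineer would, in place of code of your own. Each camera call takes 0.05 s, during which the arm holds its last target.

## Task

Open the food safe: lift the brass latch bar, which has a red knob, until it is clear of its catch, swing the mesh gate wide open, and leave it standing open with the bar let down again. Go gently and by feel, for the catch is set at an uncertain height and bends if the bar is forced against it; do not fling the gate, and leave the crockery and stores where they are.

Things in the scene. Friction and masses are not known exactly. Their poses are not given: they have to be found in the camera images.
- safe: wooden food safe (countertop cupboard) with a steel roof, 200 deep (x) x 280 wide (y) x 195 mm high, fixed to the table. Origin: centre of its underside. Its front face, with the gate, is at its x = -100 mm and looks to its -x; its +y is on the left as the robot sees it; z up.
- gate (a joint): mesh gate in the safe's front, 180 wide, 14 thick, its top 182 mm above the table, light wood frame. Vertical hinge at its +y end; rad, 0 shut, grows as the free (-y) end swings out to the safe's -x, stop at 1.75. The hinge is slightly stiff (0.06 N m): the gate stays where it is left.
- gate_hinge (a point): point on the gate's vertical hinge axis at table level, at (-100, 90, 0) mm in the safe's frame. Its axes are the gate's: x its normal, pointing into the safe when shut; the gate runs 180 mm from here along -y.
- latch (a joint): angle of the latch bar about its pivot on the gate's front, rad: 0 level, resting by its own weight (150 g), grows as the free end is lifted, stop at 0.5. The pivot axis is the gate's x, through (-12, -60, 178) mm in the gate's frame. Let go, the bar falls back to 0, wherever the gate stands.
- bar: brass latch bar, 8 thick (x), 14 high, 155 mm long. Origin on the pivot; axes parallel to the gate's when level. It reaches from 10 mm on the +y side to 145 mm on the -y side of the pivot, 25 mm past the gate's free edge, behind the lip of the catch. Its bottom is 171 mm above the table.
- knob (a point): centre of the red ball knob, 22 mm diameter, on an 8 mm upright stem on the bar; pinch it from above. 75 mm from the pivot along -y and 72 mm above it when level: 250 mm above the table, 55 above the roof. It turns about the pivot with the bar, so as it rises it also moves toward the hinge (+y). Nothing within 50 mm at its height.
- catch_place (a point): where the level bar crosses the catch, 132 mm from the pivot; fixed on the safe, bar's mid height. The catch is a bent 8 mm steel rod on the front post: an upright lip 2 mm in front of the bar holds the gate shut; a copper spring tongue lies above the bar. The catch sits in slots: its height varies by 12 mm up or down and is NOT reported here.
- bar_tip (a point): middle of the bar's free end, 145 mm from the pivot. At the catch the bar must rise 6 to 30 mm (unknown) to clear the lip; about 5 mm more and it meets the tongue, which gives 1 mm per 3 N and can be felt. Lightly against the tongue, the bar is clear and the gate can be pulled. Over 12 N bar to catch (15 N at the knob, square to its arm) bends it. Past 0.25 rad of gate the bar is free.
- mug_in: steel mug, 72 mm wide, 80 high, inside the safe. Origin: centre of its underside. To be left alone.
- jar_in: amber jar with a yellow cap, 68 mm wide, 110 high, inside the safe. Origin: centre of its underside. To be left alone.
- bowl: white bowl, 110 mm wide, 45 high, on the rear half of the safe's roof. Origin: centre of its underside. To be left alone.
- mug_a: steel mug, 80 mm wide, 85 high, on the table to the left. Origin: centre of its underside. To be left alone.
- mug_b: steel mug, 80 mm wide, 85 high, on the table to the left. Origin: centre of its underside. To be left alone.
- jar: glass jar with a red cap, 90 mm wide, 150 high, on the table to the right. Origin: centre of its underside. To be left alone.
- tin: green-labelled tin, 76 mm wide, 110 high, on the table to the right. Origin: centre of its underside. To be left alone.

How it is judged:
By the outcome, as a careful person would: the job done as asked, in the order asked, and still so for the second after the job is handed in, with the robot touching nothing.
It also fails if it takes over 67 s, if anything falls off the work surface, if the arm or the gripper's body presses on something with over 40 N, if the wrist force passes 120 N, or if a joint passes its speed limit or range.

## Working session

There is one attempt and no reset: what is moved stays moved. The work goes in short steps, Python scripts to look and compute and a tool call to move; the robot and the scene stay as the last step left them, time stands still between calls to the robot, and variables do not carry over. Pictures are saved under pics/ and viewed, and the job is handed in when it is done.

Besides the shell and the picture viewer there is one more tool, called after "Request:" by a JSON object that holds its "op" and its "data". carry_out: Moves the arm, as the interface text tells. Its arguments: {"type":"object","properties":{"plan":{"type":"array"},"grip":{"type":"number"},"force":{"type":"number"}},"required":["plan"]}

```bash
ls; mkdir -p pics; python3 - <<'E'
from station import ctrl
import cv2
o=ctrl.get_obs()
for k in o: print(k,o[k])
print(ctrl.tip_reach)
for n in ("scene","top"):
    p,d=ctrl.snapshot(n); cv2.imwrite(f"pics/{n}0.png",p[:,:,::-1])
    import numpy as np; np.savez(f"{n}0.npz",p=p,d=d,**ctrl.calibration(n))
E
```

```text
pics
t 0.0
q [ 1.13630841e+00  3.09026817e-01  1.63519108e+00  2.61741042e-06
  1.19968772e+00 -6.96902294e-02]
joint_velocities [ 6.05675133e-04 -1.41061217e-03 -9.54024310e-04 -7.75081696e-04
 -1.29418633e-03  7.54331488e-05]
tau [ 5.09339907e-05 -4.15253627e+01 -2.76666462e+01  9.03350406e-05
  1.02349080e-02  7.01035603e-06]
tcp_pos [0.22267209 0.58317079 0.25503127]
orientation [ 2.58656902  1.78097772 -0.00312943]
ft_force [ 0.14007451 -0.13981032 -0.63420427]
ft_torque [0.01167987 0.0143932  0.01474787]
width 0.08518213046873283
0.025
```

View pics/scene0.png

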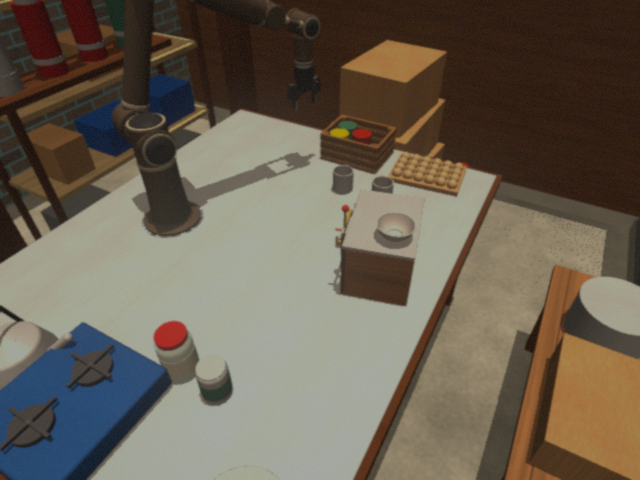

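View pics/top0.png

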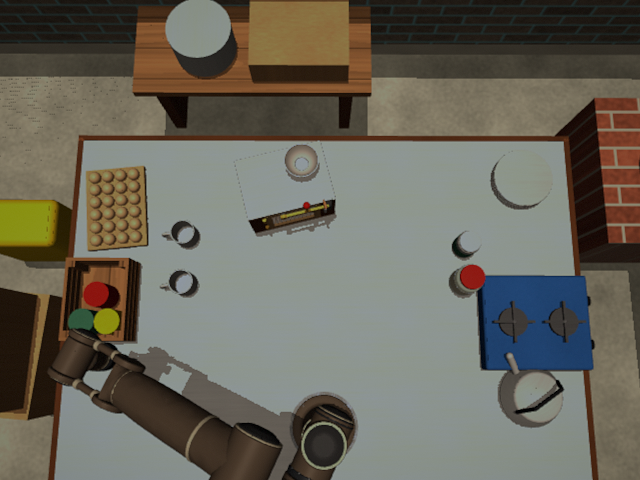

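The scene view shows the safe at right of centre with the red knob at about (346,209). In the top view the roof has corners near (235,160), (323,142), (335,203) and (248,222), the knob is at (306,206), and the gate faces the robot. The mugs are at (183,235) and (182,283).

```bash
cat > h.py <<'E'
import numpy as np,cv2
from scipy.spatial.transform import Rotation as R
def load(f):
    z=np.load(f); return z['p'],z['d'],z['camera_matrix'],z['rvec'],z['tvec']
def cloud(d,K,rv,tv):
    v,u=np.mgrid[:480,:640]; X=np.stack([(u-K[0,2])/K[0,0]*d,(v-K[1,2])/K[1,1]*d,d],-1)
    Rm=cv2.Rodrigues(np.array(rv,float))[0]; return (X-np.array(tv).ravel())@Rm
def ray(u,v,z,K,rv,tv):
    Rm=cv2.Rodrigues(np.array(rv,float))[0]; tv=np.array(tv).ravel()
    c=-Rm.T@tv; r=Rm.T@np.linalg.inv(K)@[u,v,1]; return c+r*(z-c[2])/r[2]
def red(p,box):
    h=cv2.cvtColor(p,cv2.COLOR_RGB2HSV); m=((h[...,0]<8)|(h[...,0]>172))&(h[...,1]>170)&(h[...,2]>70)
    k=np.zeros_like(m); x0,y0,x1,y1=box; k[y0:y1,x0:x1]=m[y0:y1,x0:x1]; return k
E
python3 - <<'E'
from h import *
p,d,K,rv,tv=load('top0.npz'); W=cloud(d,K,rv,tv)
m=(abs(W[...,2]-.195)<.008)&(d>0); k=np.zeros_like(m); k[130:235,225:345]=m[130:235,225:345]
pts=W[k][:,:2].astype(np.float32); print(len(pts), np.median(W[k][:,2]))
r=cv2.minAreaRect(pts*1000); print(r); print(cv2.boxPoints(r))
m=red(p,(285,190,325,225)); v,u=np.nonzero(m); print(len(u),u.mean(),v.mean(),ray(u.mean(),v.mean(),.25,K,rv,tv), np.median(W[m],0))
print('cam',-cv2.Rodrigues(rv)[0].T@tv.ravel())
p2,d2,K2,rv2,tv2=load('scene0.npz'); m=red(p2,(335,200,356,217)); v,u=np.nonzero(m); print(len(u),u.mean(),v.mean(),ray(u.mean(),v.mean(),.25,K2,rv2,tv2), np.median(cloud(d2,K2,rv2,tv2)[m],0))
for n,(u,v) in dict(ma=(184,235),mb=(183,283)).items(): print(n,ray(u,v,.085,K,rv,tv))
c=p[130:240,225:345,::-1]; cv2.imwrite('pics/crop0.png',cv2.resize(c,None,fx=6,fy=5,interpolation=cv2.INTER_CUBIC))
E
```

```text
4396 0.19448657406082762
((750.5906372070312, 121.01873779296875), (227.40206909179688, 280.6082458496094), 14.301058769226074)
[[605.7556   228.88893 ]
 [675.07056  -43.02361 ]
 [895.42566   13.148544]
 [826.1107   285.0611  ]]
33 306.1212121212121 205.12121212121212 [0.66588591 0.05399742 0.25      ] [0.66419563 0.05413877 0.25611454]
cam [0.23061476 0.00409819 1.93120654]
17 345.11764705882354 207.58823529411765 [0.66525457 0.058761   0.25      ] [0.66974108 0.04719807 0.25921928]
ma [0.60735878 0.45705303 0.085     ]
mb [0.44996888 0.45262677 0.085     ]
```

View pics/crop0.png

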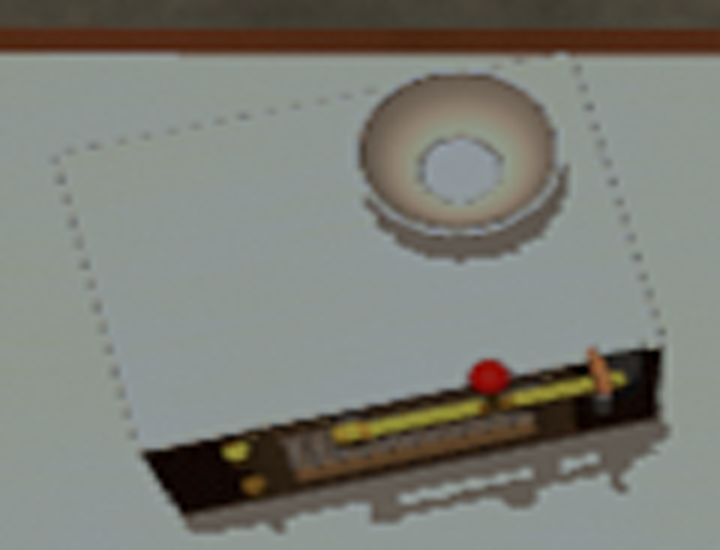

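```bash
cat >> h.py <<'E'
def toolrel(obs,pos,az,n=1):
    """target TCP pos(m), tool-down with tool x at azimuth az(rad) -> shift mm, turn deg in tool axes"""
    R0=R.from_rotvec(obs['orientation']); 
    Rt=R.from_matrix(np.array([[np.cos(az),np.sin(az),0],[np.sin(az),-np.cos(az),0],[0,0,-1]]).astype(float))
    s=R0.inv().apply(np.array(pos)-obs['tcp_pos'])*1000; w=np.degrees((R0.inv()*Rt).as_rotvec())
    return s,w
E
python3 - <<'E'
from h import *
from station import ctrl
p,d,K,rv,tv=load('top0.npz'); W=cloud(d,K,rv,tv)
a=np.radians(14.3); C=np.array([.7639,.1244])
k=(abs(W[...,2]-.195)<.008)&(d>0); L=(W[...,:2]-C)@np.array([[np.cos(a),-np.sin(a)],[np.sin(a),np.cos(a)]])
k&=(abs(L[...,0])<.11)&(abs(L[...,1])<.16)&(L[...,0]>-.094)
r=cv2.minAreaRect((W[k][:,:2]*1000).astype(np.float32)); print(r,cv2.boxPoints(r))
o=ctrl.get_obs(); s,w=toolrel(o,(.666,.054,.345),a); print(s,w)
E
```

```text
((766.85205078125, 125.20944213867188), (193.94451904296875, 280.60394287109375), 14.333033561706543) [[638.1654   237.13803 ]
 [707.6311   -34.731598]
 [895.5387    13.280853]
 [826.073    285.15048 ]]
[-336.44975336  602.92225674  -89.21963133] [5.03543926e-02 1.17136958e-01 5.48004547e+01]
```

Request:
{"op": "carry_out", "data": {"plan": [-20,40,-40,0,0,0,-60,100,-80,0,0,8,-100,160,-90,0,0,16,-140,220,-90,0,0,24,-170,280,-90,0,0,32,-200,340,-90,0,0,40,-230,400,-90,0,0,48,-260,460,-90,0,0,55], "grip": 70}}

```text
t: 1.1
tcp_pos: [0.5228, 0.2168, 0.3459]
orientation: [-3.118, -0.379, 0.0]
ft_force: [1.3, 1.0, 0.1]
width: 0.0596
```

```bash
python3 - <<'E'
from h import *
from station import ctrl
o=ctrl.get_obs(); s,w=toolrel(o,(.666,.054,.345),np.radians(14.3)); print(o['t'],o['tcp_pos'],o['width'],s,w)
E
```

```text
1.1 [0.52282723 0.21678193 0.3458756 ] 0.05964609959659789 [100.02132754 192.33371564   0.8003024 ] [-0.01412143  0.0160421  -0.44339893]
```

Request:
{"op": "carry_out", "data": {"plan": [20,40,0,0,0,0,45,85,0,0,0,0,60,120,0,0,0,0,73,144,0,0,0,0,73,144,0,0,0,0,73,144,0,0,0,0]}}

```text
t: 1.85
tcp_pos: [0.6273, 0.0974, 0.3458]
orientation: [-3.117, -0.386, 0.002]
ft_force: [0.2, 0.1, 0.4]
width: 0.0597
```

```bash
python3 - <<'E'
from h import *
from station import ctrl
o=ctrl.get_obs(); s,w=toolrel(o,(.666,.054,.345),np.radians(14.3)); print(o['t'],o['tcp_pos'],o['width'],o['ft_force'],s,w)
c=ctrl.calibration('wrist'); p,d=ctrl.snapshot('wrist'); np.savez('w1.npz',p=p,d=d,**c); cv2.imwrite('pics/w1.png',p[:,:,::-1])
K,rv,tv=c['camera_matrix'],c['rvec'],c['tvec']
m=red(p,(0,0,640,480)); n,l,st,ce=cv2.connectedComponentsWithStats(m.astype(np.uint8))
for i in range(1,n):
  if st[i,4]>200: print(st[i],ce[i],ray(*ce[i],.25,K,rv,tv))
E
```

```text
1.85 [0.62731457 0.09744313 0.34581864] 0.05972279005895449 [0.19770993 0.13498307 0.38392013] [26.91283304 51.57219515  0.73878449] [-0.05688896  0.06108161 -0.17276154]
[344 321  31  30 692] [359.44797688 335.76878613] [0.66869384 0.05051673 0.25      ]
```

View pics/w1.png

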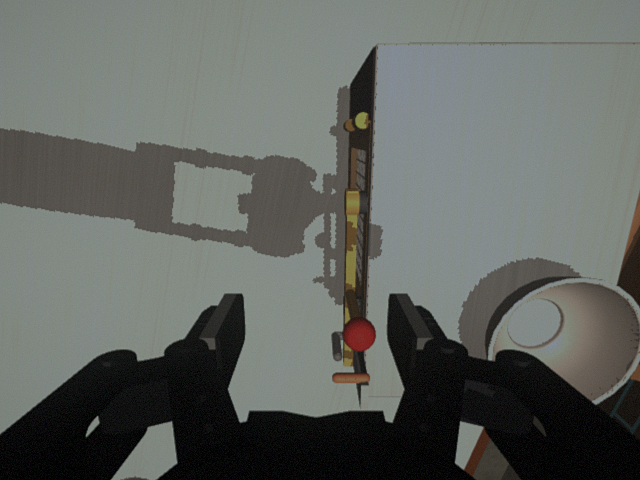

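Request:
{"op": "carry_out", "data": {"plan": [15,25,0,0,0,0,27,52,0,0,0,0,27,52,15,0,0,0,27,52,30,0,0,0,27,52,30,0,0,0,27,52,30,0,0,0], "grip": 55}}

```text
t: 2.65
tcp_pos: [0.6662, 0.0537, 0.316]
orientation: [-3.117, -0.387, 0.001]
ft_force: [0.7, 0.4, -0.7]
width: 0.0468
```

```bash
python3 - <<'E'
from h import *
from station import ctrl
o=ctrl.get_obs(); print(o['t'],o['tcp_pos'],o['width'],o['ft_force'])
c=ctrl.calibration('wrist'); p,d=ctrl.snapshot('wrist'); np.savez('w2.npz',p=p,d=d,**c); cv2.imwrite('pics/w2.png',p[:,:,::-1])
K,rv,tv=c['camera_matrix'],c['rvec'],c['tvec']
m=red(p,(0,0,640,480)); n,l,st,ce=cv2.connectedComponentsWithStats(m.astype(np.uint8))
for i in range(1,n):
  if st[i,4]>200:
    k=ray(*ce[i],.25,K,rv,tv); print(st[i],ce[i],k); print(toolrel(o,(k[0],k[1],.256),np.radians(14.3)))
    s=R.from_rotvec(o['orientation']); print('tool axes',s.as_matrix().round(3))
E
```

```text
2.65 [0.66624969 0.05368072 0.31603473] 0.04680999672977187 [ 0.73646066  0.35218376 -0.67162872]
[303 263  31  31 525] [317.59619048 277.63047619] [0.66766092 0.05117644 0.25      ]
(array([ 0.78482833,  2.79186327, 60.03350266]), array([-0.01762223,  0.02779163, -0.13896831]))
tool axes [[ 0.97   0.245 -0.001]
 [ 0.245 -0.97   0.   ]
 [-0.    -0.    -1.   ]]
```

View pics/w2.png

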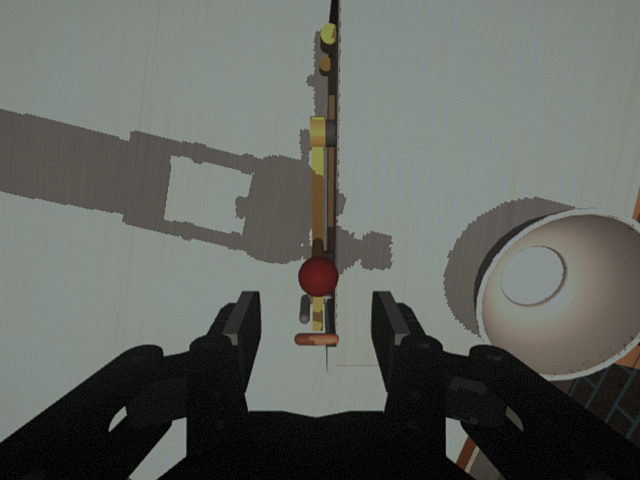

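Request:
{"op": "carry_out", "data": {"plan": [1,2,15,0,0,0,1,2,30,0,0,0,1,2,45,0,0,0,1,2,55,0,0,0,1,2,60,0,0,0,1,2,60,0,0,0,1,2,60,0,0,0]}}

```text
t: 3.58
tcp_pos: [0.6687, 0.0511, 0.2569]
orientation: [3.118, 0.386, 0.002]
ft_force: [-0.5, -0.1, 1.2]
width: 0.0472
```

```bash
cat > st.py <<'E'
from h import *
from station import ctrl
o=ctrl.get_obs(); print(o['t'],o['tcp_pos'].round(4) if hasattr(o['tcp_pos'],'round') else o['tcp_pos'],o['width'],np.round(o['ft_force'],2))
p,d=ctrl.snapshot('wrist'); import sys; cv2.imwrite(f'pics/{sys.argv[1]}.png',p[:,:,::-1])
E
python3 st.py w3
```

```text
3.575 [0.6687 0.0511 0.2569] 0.04718576202916825 [-0.51 -0.07  1.16]
```

View pics/w3.png

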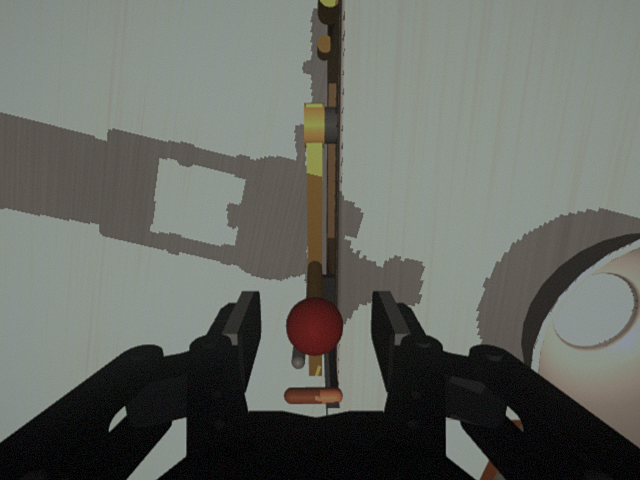

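Request:
{"op": "carry_out", "data": {"plan": [0,0,0,0,0,0,0,0,0,0,0,0,0,0,0,0,0,0,0,0,0,0,0,0,0,0,0,0,0,0,0,0,0,0,0,0], "grip": 0, "force": 25}}

```text
t: 4.38
tcp_pos: [0.6682, 0.051, 0.2568]
orientation: [3.118, 0.386, 0.0]
ft_force: [-3.1, -0.1, 5.6]
width: 0.0197
```

```bash
python3 st.py w4
```

```text
4.375 [0.6682 0.051  0.2568] 0.019722644759921533 [-3.11 -0.06  5.64]
```

View pics/w4.png

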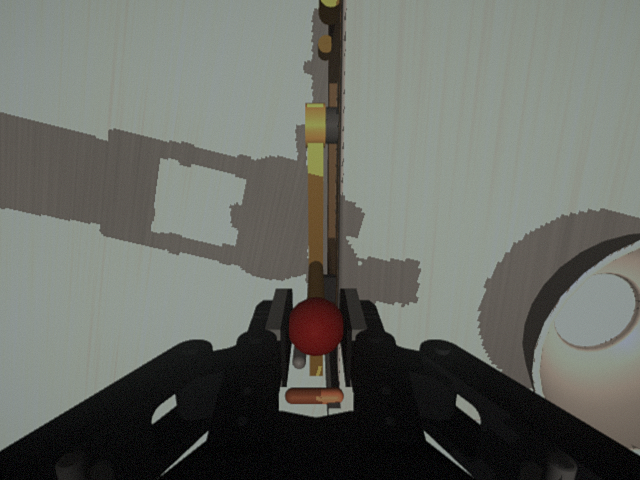

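Request:
{"op": "carry_out", "data": {"plan": [0,-0.7,-0.7,0,0,0,0,-1.5,-1.5,0,0,0,0,-2.2,-2.2,0,0,0,0,-2.9,-2.9,0,0,0,0,-3.7,-3.7,0,0,0,0,-4.5,-4.4,0,0,0,0,-4.5,-4.4,0,0,0,0,-4.5,-4.4,0,0,0]}}

```text
t: 5.42
tcp_pos: [0.6671, 0.0551, 0.2609]
orientation: [3.117, 0.385, 0.0]
ft_force: [-0.9, -4.8, 3.2]
width: 0.0201
```

```bash
cat > f.py <<'E'
from h import *
from station import ctrl
o=ctrl.get_obs(); p0=np.array([.6682,.0510,.2568])
a=np.radians(14.3); ey=np.array([-np.sin(a),np.cos(a),0]); ex=np.array([np.cos(a),np.sin(a),0])
f=np.array(o['ft_force']); d=(np.array(o['tcp_pos'])-p0)*1000
q=d@ey; 
th=np.interp(q,[(-75*np.cos(t)+72*np.sin(t)+75) for t in np.linspace(-.05,.5,200)],np.linspace(-.05,.5,200))
thz=np.interp(d[2],[(72*np.cos(t)+75*np.sin(t)-72) for t in np.linspace(-.05,.5,200)],np.linspace(-.05,.5,200))
u=(72+q)*0; r=np.array([-75*np.cos(th)+72*np.sin(th),72*np.cos(th)+75*np.sin(th)])/104
tang=np.array([r[1],-r[0]])
F=np.array([f@ey,f[2]])
print('t %.2f dx %.2f dy %.2f dz %.2f th %.3f/%.3f'%(o['t'],d@ex,q,d[2],th,thz),'F gate x,y,z %.1f %.1f %.1f'%(f@ex,f@ey,f[2]),'Ftang %.1f Frad %.1f'%(F@tang,F@r),'w %.4f'%o['width'])
E
python3 f.py
```

```text
t 5.42 dx -0.01 dy 4.24 dz 4.09 th 0.057/0.056 F gate x,y,z -2.0 -4.4 3.2 Ftang -1.1 Frad 5.3 w 0.0201
```

Request:
{"op": "carry_out", "data": {"plan": [0,-0.8,-0.7,0,0,0,0,-1.5,-1.4,0,0,0,0,-1.5,-1.4,0,0,0]}}

```text
t: 5.8
tcp_pos: [0.6668, 0.0566, 0.2623]
orientation: [3.117, 0.386, 0.0]
ft_force: [-2.2, -5.4, 2.9]
width: 0.0202
```

```bash
python3 f.py
```

```text
t 5.80 dx -0.00 dy 5.77 dz 5.52 th 0.077/0.077 F gate x,y,z -3.5 -4.7 2.9 Ftang -1.6 Frad 5.3 w 0.0202
```

Steps of about 0.012 rad now, reading the force after each.

Request:
{"op": "carry_out", "data": {"plan": [0,-0.5,-0.4,0,0,0,0,-0.9,-0.8,0,0,0,0,-0.9,-0.8,0,0,0]}}

```text
t: 6.18
tcp_pos: [0.6666, 0.0575, 0.2631]
orientation: [3.117, 0.386, 0.0]
ft_force: [-1.1, -5.8, 3.5]
width: 0.02
```

```bash
python3 f.py
```

```text
t 6.17 dx 0.01 dy 6.66 dz 6.28 th 0.089/0.088 F gate x,y,z -2.5 -5.3 3.5 Ftang -1.7 Frad 6.2 w 0.0200
```

Request:
{"op": "carry_out", "data": {"plan": [0,-0.5,-0.4,0,0,0,0,-0.9,-0.8,0,0,0,0,-0.9,-0.8,0,0,0]}}

```text
t: 6.55
tcp_pos: [0.6663, 0.0583, 0.2638]
orientation: [3.117, 0.386, 0.0]
ft_force: [-0.3, -4.3, 2.7]
width: 0.0206
```

```bash
python3 f.py
```

```text
t 6.55 dx -0.02 dy 7.52 dz 7.03 th 0.099/0.099 F gate x,y,z -1.3 -4.1 2.7 Ftang -1.4 Frad 4.7 w 0.0206
```

Request:
{"op": "carry_out", "data": {"plan": [0,-0.6,-0.5,0,0,0,0,-1.2,-1.0,0,0,0,0,-1.2,-1.0,0,0,0]}}

```text
t: 6.92
tcp_pos: [0.666, 0.0595, 0.2649]
orientation: [3.117, 0.386, 0.0]
ft_force: [-0.1, -5.1, 2.6]
width: 0.0202
```

```bash
python3 f.py
```

```text
t 6.92 dx -0.01 dy 8.74 dz 8.06 th 0.115/0.114 F gate x,y,z -1.4 -4.9 2.6 Ftang -2.1 Frad 5.1 w 0.0202
```

Request:
{"op": "carry_out", "data": {"plan": [0,-0.5,-0.4,0,0,0,0,-1.0,-0.8,0,0,0,0,-1.0,-0.8,0,0,0]}}

```text
t: 7.3
tcp_pos: [0.6657, 0.0606, 0.2656]
orientation: [3.117, 0.385, 0.0]
ft_force: [-1.9, -5.3, 2.8]
width: 0.02
```

```bash
python3 f.py
```

```text
t 7.30 dx -0.01 dy 9.88 dz 8.80 th 0.129/0.125 F gate x,y,z -3.1 -4.7 2.8 Ftang -1.9 Frad 5.2 w 0.0200
```

Request:
{"op": "carry_out", "data": {"plan": [0,-0.5,-0.5,0,0,0,0,-1.0,-0.9,0,0,0,0,-1.0,-0.9,0,0,0]}}

```text
t: 7.68
tcp_pos: [0.6655, 0.0617, 0.2664]
orientation: [3.117, 0.386, -0.0]
ft_force: [-1.1, -3.9, 2.5]
width: 0.02
```

```bash
python3 f.py
```

```text
t 7.67 dx 0.00 dy 11.05 dz 9.61 th 0.143/0.138 F gate x,y,z -2.1 -3.5 2.5 Ftang -1.2 Frad 4.1 w 0.0200
```

Request:
{"op": "carry_out", "data": {"plan": [0,-0.4,-0.5,0,0,0,0,-0.8,-0.9,0,0,0,0,-0.8,-0.9,0,0,0]}}

```text
t: 8.05
tcp_pos: [0.6652, 0.0627, 0.2671]
orientation: [-3.118, -0.385, 0.0]
ft_force: [-1.2, -4.4, 2.3]
width: 0.02
```

```bash
python3 f.py
```

```text
t 8.05 dx 0.01 dy 12.05 dz 10.28 th 0.155/0.148 F gate x,y,z -2.2 -4.0 2.3 Ftang -1.7 Frad 4.3 w 0.0200
```

Request:
{"op": "carry_out", "data": {"plan": [0,-0.4,-0.5,0,0,0,0,-0.8,-0.9,0,0,0,0,-0.8,-0.9,0,0,0]}}

```text
t: 8.43
tcp_pos: [0.6649, 0.0636, 0.2678]
orientation: [-3.117, -0.386, 0.001]
ft_force: [-0.6, -3.6, 1.1]
width: 0.0201
```

```bash
python3 f.py;python3 f.py
```

```text
t 8.43 dx -0.03 dy 13.05 dz 11.02 th 0.167/0.160 F gate x,y,z -1.5 -3.4 1.1 Ftang -2.1 Frad 2.8 w 0.0201
t 8.43 dx -0.03 dy 13.05 dz 11.02 th 0.167/0.160 F gate x,y,z -1.5 -3.4 1.1 Ftang -2.1 Frad 2.8 w 0.0201
```

Request:
{"op": "carry_out", "data": {"plan": [0,-0.5,-0.4,0,0,0,0,-1.0,-0.8,0,0,0,0,-1.0,-0.8,0,0,0]}}

```text
t: 8.8
tcp_pos: [0.6647, 0.0647, 0.2686]
orientation: [-3.117, -0.385, 0.001]
ft_force: [-1.4, -1.8, 0.2]
width: 0.0201
```

```bash
python3 f.py
```

```text
t 8.80 dx -0.03 dy 14.14 dz 11.77 th 0.180/0.172 F gate x,y,z -1.8 -1.4 0.2 Ftang -1.0 Frad 1.0 w 0.0201
```

Request:
{"op": "carry_out", "data": {"plan": [0,-0.5,-0.4,0,0,0,0,-1.0,-0.8,0,0,0,0,-1.0,-0.8,0,0,0]}}

```text
t: 9.18
tcp_pos: [0.6644, 0.0657, 0.2693]
orientation: [-3.117, -0.386, 0.001]
ft_force: [-0.8, -0.5, -1.3]
width: 0.02
```

```bash
python3 f.py; python3 st.py w5
```

```text
t 9.18 dx -0.04 dy 15.15 dz 12.53 th 0.192/0.184 F gate x,y,z -0.9 -0.3 -1.3 Ftang -1.0 Frad -0.9 w 0.0200
9.175 [0.6644 0.0657 0.2693] 0.020029372788500244 [-0.78 -0.49 -1.28]
```

View pics/w5.png

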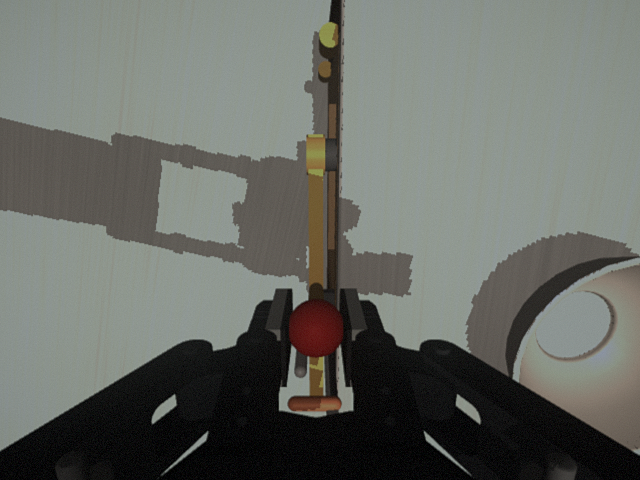

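Request:
{"op": "carry_out", "data": {"plan": [0,-0.5,-0.3,0,0,0,0,-1.0,-0.7,0,0,0,0,-1.0,-0.7,0,0,0]}}

```text
t: 9.6
tcp_pos: [0.6642, 0.0666, 0.2701]
orientation: [-3.117, -0.386, 0.001]
ft_force: [-0.1, 0.7, -3.1]
width: 0.0201
```

```bash
python3 f.py
```

```text
t 9.60 dx -0.06 dy 16.12 dz 13.26 th 0.204/0.197 F gate x,y,z 0.1 0.8 -3.1 Ftang -1.1 Frad -3.0 w 0.0201
```

Request:
{"op": "carry_out", "data": {"plan": [0,-0.7,-0.2,0,0,0,0,-1.3,-0.4,0,0,0,0,-1.3,-0.4,0,0,0]}}

```text
t: 9.98
tcp_pos: [0.6639, 0.0676, 0.2707]
orientation: [-3.118, -0.386, 0.001]
ft_force: [-1.0, -0.3, -2.7]
width: 0.0198
```

```bash
python3 f.py
```

```text
t 9.97 dx -0.07 dy 17.10 dz 13.93 th 0.215/0.208 F gate x,y,z -1.0 -0.0 -2.7 Ftang -1.5 Frad -2.2 w 0.0198
```

Request:
{"op": "carry_out", "data": {"plan": [0,-0.6,-0.2,0,0,0,0,-1.2,-0.4,0,0,0,0,-1.2,-0.4,0,0,0]}}

```text
t: 10.35
tcp_pos: [0.6637, 0.0685, 0.2714]
orientation: [3.118, 0.386, -0.0]
ft_force: [-1.6, -0.2, -1.8]
width: 0.02
```

```bash
python3 f.py
```

```text
t 10.35 dx -0.04 dy 18.12 dz 14.55 th 0.227/0.219 F gate x,y,z -1.6 0.2 -1.8 Ftang -0.8 Frad -1.6 w 0.0200
```

Request:
{"op": "carry_out", "data": {"plan": [0,-0.5,-0.3,0,0,0,0,-1.0,-0.6,0,0,0,0,-1.0,-0.6,0,0,0]}}

```text
t: 10.72
tcp_pos: [0.6636, 0.0691, 0.2717]
orientation: [3.117, 0.385, -0.0]
ft_force: [-0.3, -3.0, -2.9]
width: 0.0195
```

```bash
python3 f.py
```

```text
t 10.72 dx -0.02 dy 18.68 dz 14.93 th 0.233/0.225 F gate x,y,z -1.0 -2.8 -2.9 Ftang -4.0 Frad -0.9 w 0.0195
```

Request:
{"op": "carry_out", "data": {"plan": [0,-0.4,-0.3,0,0,0,0,-0.4,-0.3,0,0,0]}}

```text
t: 10.98
tcp_pos: [0.6635, 0.0694, 0.2719]
orientation: [3.117, 0.385, -0.0]
ft_force: [-0.2, -4.5, -3.2]
width: 0.0202
```

```bash
python3 f.py; python3 - <<'E'
import numpy as np
a0=np.radians(14.3)
# gate arc: knob rel. to hinge in gate frame at th=.23
th=.23
k=np.array([-12,-60-75*np.cos(th)+72*np.sin(th)]);print(k)
def rot(a):return np.array([[np.cos(a),-np.sin(a)],[np.sin(a),np.cos(a)]])
prev=0
for g in np.radians([1,2,4,6,8,10,15,20,25,30,40,50,60,70,80,85]):
    d=rot(-g)@k-k  # gate-frame x,y shift; tool x=+x, tool y=-y
    print('%.0f'%np.degrees(g), 'tool x %.1f y %.1f'%(d[0],-d[1]))
E
```

```text
t 10.97 dx -0.05 dy 19.01 dz 15.10 th 0.237/0.228 F gate x,y,z -1.3 -4.3 -3.2 Ftang -5.3 Frad -0.4 w 0.0202
[ -12.         -116.61059793]
1 tool x -2.0 y -0.2
2 tool x -4.1 y -0.5
4 tool x -8.1 y -1.1
6 tool x -12.1 y -1.9
8 tool x -16.1 y -2.8
10 tool x -20.1 y -3.9
15 tool x -29.8 y -7.1
20 tool x -39.2 y -11.1
25 tool x -48.2 y -16.0
30 tool x -56.7 y -21.6
40 tool x -72.1 y -35.0
50 tool x -85.0 y -50.8
60 tool x -95.0 y -68.7
70 tool x -101.7 y -88.0
80 tool x -104.9 y -108.2
85 tool x -105.2 y -118.4
```

Request:
{"op": "carry_out", "data": {"plan": [-1,-0.1,0,0,0,0.5,-2,-0.2,0,0,0,1,-3,-0.4,0,0,0,1.5,-4.1,-0.5,0,0,0,2,-4.1,-0.5,0,0,0,2]}}

```text
t: 11.6
tcp_pos: [0.6607, 0.0695, 0.2722]
orientation: [3.124, 0.33, 0.006]
ft_force: [3.5, -4.4, -5.0]
width: 0.0202
```

```bash
python3 f.py
```

```text
t 11.60 dx -2.74 dy 19.80 dz 15.38 th 0.246/0.233 F gate x,y,z 2.3 -5.1 -5.0 Ftang -7.0 Frad -1.5 w 0.0202
```

Request:
{"op": "carry_out", "data": {"plan": [-1,0.2,0.2,0,0,0.5,-2,0.1,0.2,0,0,1,-3,-0.1,0.2,0,0,1.5,-4.1,-0.2,0.2,0,0,2,-4.1,-0.2,0.2,0,0,2]}}

```text
t: 12.22
tcp_pos: [0.6565, 0.0689, 0.2721]
orientation: [3.129, 0.276, 0.005]
ft_force: [3.7, -3.1, -4.5]
width: 0.02
```

```bash
cat > g.py <<'E'
from h import *
from station import ctrl
o=ctrl.get_obs(); a=np.radians(14.3); ex=np.array([np.cos(a),np.sin(a)]); ey=np.array([-np.sin(a),np.cos(a)])
# hinge from start knob point
H=np.array([.6682,.0510])+ex*.012+ey*.135
d=np.array(o['tcp_pos'])[:2]-H; lx,ly=d@ex*1000,d@ey*1000
r=np.hypot(lx,ly); 
# gate angle: knob in gate frame (-12, -Y)
Y=np.sqrt(r*r-144); g=np.arctan2(ly,lx)-np.arctan2(-Y,-12)
g=-((g+np.pi)%(2*np.pi)-np.pi)
M=R.from_rotvec(o['orientation']).as_matrix(); az=np.arctan2(M[1,0],M[0,0])
f=M.T@np.array(o['ft_force'])
c=np.interp(135-Y,[(-75*np.cos(t)+72*np.sin(t)+75) for t in np.linspace(-.1,.5,200)],np.linspace(-.1,.5,200))
print('t %.2f gate(pos) %.1f deg gate(tool az) %.1f  Y %.1f z %.1f th(Y) %.3f tilt %.2f'%(o['t'],np.degrees(g),np.degrees(a-az),Y,o['tcp_pos'][2]*1000,c,np.degrees(np.arccos(-M[2,2]))),'Ftool',f.round(1),'w %.4f'%o['width'])
E
python3 g.py;python3 f.py
```

```text
t 12.22 gate(pos) 3.5 deg gate(tool az) 4.2  Y 115.7 z 272.1 th(Y) 0.240 tilt 0.20 Ftool [3.  3.7 4.5] w 0.0200
t 12.22 dx -6.95 dy 20.23 dz 15.27 th 0.251/0.231 F gate x,y,z 2.8 -3.9 -4.5 Ftang -5.7 Frad -1.8 w 0.0200
```

Request:
{"op": "carry_out", "data": {"plan": [-2,-0.1,0.1,0,0,1,-4.1,-0.4,0.1,0,0,2,-6.1,-0.6,0.1,0,0,3,-8.1,-1,0.1,0,0,4,-10.1,-1.4,0.1,0,0,5,-12.1,-1.8,0.1,0,0,6,-12.1,-1.8,0.1,0,0,6]}}

```text
t: 13.1
tcp_pos: [0.6428, 0.0685, 0.272]
orientation: [3.139, 0.112, -0.0]
ft_force: [0.9, -2.0, -0.1]
width: 0.02
```

```bash
python3 g.py; python3 st.py w6
```

```text
t 13.10 gate(pos) 10.2 deg gate(tool az) 10.2  Y 115.8 z 272.0 th(Y) 0.240 tilt 0.02 Ftool [0.8 2.1 0.1] w 0.0200
13.1 [0.6428 0.0685 0.272 ] 0.019975427393771724 [ 0.93 -2.03 -0.05]
```

View pics/w6.png

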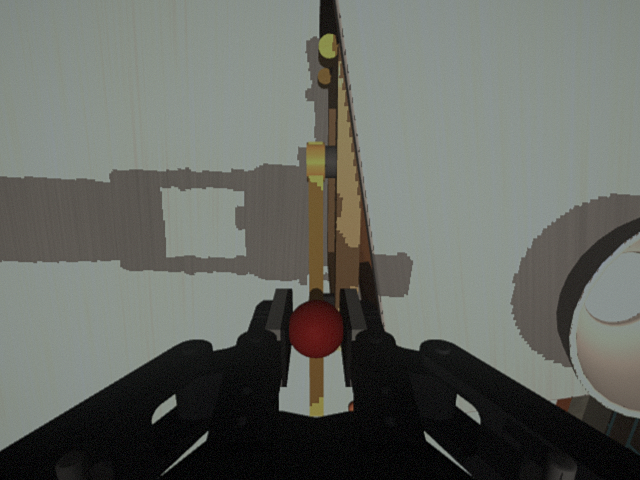

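Request:
{"op": "carry_out", "data": {"plan": [-5.1,-0.6,0,0,0,2.5,-10.1,-1.5,0,0,0,5,-15.1,-2.6,0,0,0,7.5,-20.1,-3.9,0,0,0,10,-25,-5.4,0,0,0,12.5,-29.8,-7.1,0,0,0,15,-34.5,-9,0,0,0,17.5,-39.2,-11.1,0,0,0,20]}}

```text
t: 14.15
tcp_pos: [0.603, 0.0765, 0.272]
orientation: [3.11, -0.437, -0.0]
ft_force: [0.5, -1.3, 0.0]
width: 0.0202
```

```bash
python3 g.py
```

```text
t 14.15 gate(pos) 30.3 deg gate(tool az) 30.3  Y 116.1 z 272.0 th(Y) 0.236 tilt 0.03 Ftool [ 0.8  1.1 -0. ] w 0.0202
```

Excellent; continue with the same arc (20° per call).

Request:
{"op": "carry_out", "data": {"plan": [-5.1,-0.6,0,0,0,2.5,-10.1,-1.5,0,0,0,5,-15.1,-2.6,0,0,0,7.5,-20.1,-3.9,0,0,0,10,-25,-5.4,0,0,0,12.5,-29.8,-7.1,0,0,0,15,-34.5,-9,0,0,0,17.5,-39.2,-11.1,0,0,0,20]}}

```text
t: 15.15
tcp_pos: [0.5679, 0.0978, 0.2719]
orientation: [2.987, -0.97, -0.001]
ft_force: [-0.2, -2.2, 0.5]
width: 0.02
```

```bash
python3 g.py
```

```text
t 15.15 gate(pos) 50.5 deg gate(tool az) 50.3  Y 116.6 z 271.9 th(Y) 0.231 tilt 0.09 Ftool [ 1.2  1.9 -0.5] w 0.0200
```

Request:
{"op": "carry_out", "data": {"plan": [-5.1,-0.6,0,0,0,2.5,-10.1,-1.5,0,0,0,5,-15.1,-2.6,0,0,0,7.5,-20.1,-3.9,0,0,0,10,-25,-5.4,0,0,0,12.5,-29.8,-7.1,0,0,0,15,-34.5,-9,0,0,0,17.5,-39.2,-11.1,0,0,0,20]}}

```text
t: 16.15
tcp_pos: [0.5422, 0.1299, 0.2718]
orientation: [2.772, -1.474, -0.003]
ft_force: [-1.6, -3.2, 1.7]
width: 0.02
```

```bash
python3 g.py
```

```text
t 16.15 gate(pos) 70.7 deg gate(tool az) 70.3  Y 117.2 z 271.8 th(Y) 0.223 tilt 0.16 Ftool [ 1.7  3.1 -1.7] w 0.0200
```

Request:
{"op": "carry_out", "data": {"plan": [-5.1,-0.4,0,0,0,2.5,-10.1,-1.2,0,0,0,5,-15.1,-2.2,0,0,0,7.5,-20.1,-3.4,0,0,0,10,-25,-4.9,0,0,0,12.5,-29.8,-6.6,0,0,0,15,-34.5,-8.4,0,0,0,17.5,-39.2,-10.5,0,0,0,20]}}

```text
t: 17.15
tcp_pos: [0.5286, 0.1687, 0.2715]
orientation: [2.474, -1.932, -0.004]
ft_force: [-1.7, -1.2, -0.2]
width: 0.0198
```

Request:
{"op": "carry_out", "data": {"plan": [0,0,0,0,0,0,0,0,0,0,0,0]}}

```text
t: 17.4
tcp_pos: [0.5291, 0.1687, 0.2718]
orientation: [2.477, -1.93, -0.003]
ft_force: [-3.4, -0.9, 2.0]
width: 0.0201
```

```bash
python3 g.py; python3 -c "
import numpy as np
f=lambda t:np.array([-75*np.cos(t)+72*np.sin(t)+75,72*np.cos(t)+75*np.sin(t)-72])
for t in np.arange(.23,-.01,-.023):print(round(t,3),(f(.23)-f(t)).round(1))"
```

```text
t 17.40 gate(pos) 90.7 deg gate(tool az) 90.2  Y 117.9 z 271.8 th(Y) 0.215 tilt 0.13 Ftool [ 0.   3.5 -2. ] w 0.0201
0.23 [0. 0.]
0.207 [2.  1.3]
0.184 [4.  2.7]
0.161 [5.9 4.1]
0.138 [7.8 5.6]
0.115 [9.6 7.1]
0.092 [11.5  8.6]
0.069 [13.2 10.2]
0.046 [15.  11.8]
0.023 [16.7 13.5]
0.0 [18.4 15.2]
```

Request:
{"op": "carry_out", "data": {"plan": [0,2,1.3,0,0,0,0,4,2.7,0,0,0,0,6,4.1,0,0,0,0,7.8,5.6,0,0,0,0,9.6,7.1,0,0,0,0,11.5,8.6,0,0,0,0,13.2,10.2,0,0,0,0,13.2,10.2,0,0,0]}}

```text
t: 18.4
tcp_pos: [0.5166, 0.1651, 0.2617]
orientation: [2.477, -1.932, -0.001]
ft_force: [-5.3, -0.2, 5.5]
width: 0.02
```

```bash
python3 g.py
```

```text
t 18.40 gate(pos) 90.5 deg gate(tool az) 90.2  Y 130.8 z 261.7 th(Y) 0.056 tilt 0.06 Ftool [-1.1  5.2 -5.5] w 0.0200
```

Request:
{"op": "carry_out", "data": {"plan": [0,1.4,1,0,0,0,0,2.8,2.2,0,0,0,0,4,3.6,0,0,0,0,4,3.6,0,0,0,0,4,3.6,0,0,0]}}

```text
t: 19.02
tcp_pos: [0.5129, 0.1642, 0.2579]
orientation: [2.477, -1.931, -0.001]
ft_force: [-5.9, -0.6, 4.7]
width: 0.02
```

```bash
python3 g.py; python3 st.py w7
```

```text
t 19.02 gate(pos) 90.4 deg gate(tool az) 90.2  Y 134.6 z 257.9 th(Y) 0.005 tilt 0.05 Ftool [-0.8  5.9 -4.7] w 0.0200
19.025 [0.5129 0.1642 0.2579] 0.01999266633604436 [-5.93 -0.64  4.75]
```

View pics/w7.png

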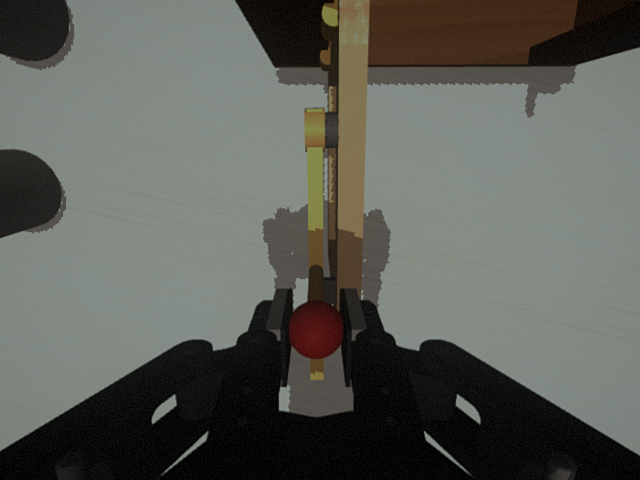

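Request:
{"op": "carry_out", "data": {"plan": [0,0,0,0,0,0,0,0,0,0,0,0,0,0,0,0,0,0,0,0,-10,0,0,0,0,0,-25,0,0,0,0,0,-45,0,0,0,0,0,-70,0,0,0,0,0,-90,0,0,0], "grip": 60}}

```text
t: 20.08
tcp_pos: [0.514, 0.1645, 0.3507]
orientation: [-2.475, 1.93, -0.003]
ft_force: [0.3, 0.8, -0.8]
width: 0.051
```

Request:
{"op": "carry_out", "data": {"plan": [-20,0,-20,0,0,0,-50,0,-40,0,0,0,-100,0,-40,0,0,0,-150,0,-40,0,0,0,-150,0,-40,0,0,0,-150,0,-40,0,0,0]}}

```text
t: 20.82
tcp_pos: [0.4769, 0.3096, 0.3888]
orientation: [-2.478, 1.931, -0.002]
ft_force: [0.5, 0.1, -0.3]
width: 0.0513
```

```bash
python3 g.py; python3 - <<'E'
from h import *
from station import ctrl
for n in ("top","scene","wrist"):
    c=ctrl.calibration(n);p,d=ctrl.snapshot(n); cv2.imwrite(f"pics/{n}9.png",p[:,:,::-1]); np.savez(f"{n}9.npz",p=p,d=d,**c)
c1=cv2.imread('pics/top9.png')[130:290,150:350]; c2=cv2.imread('pics/scene9.png')[150:310,310:510]
cv2.imwrite('pics/crop9.png',np.hstack([cv2.resize(c,(400,320),interpolation=cv2.INTER_CUBIC) for c in (c1,c2)]))
for a in ('top','scene'):
    p,d,K,rv,tv=load(a+'9.npz'); m=red(p,(240,190,350,290) if a=='top' else (310,190,360,230)); v,u=np.nonzero(m); print(a,len(u),u.mean(),v.mean(),ray(u.mean(),v.mean(),.25,K,rv,tv))
E
```

```text
t 20.82 gate(pos) 137.4 deg gate(tool az) 90.2  Y 210.2 z 388.8 th(Y) -0.100 tilt 0.08 Ftool [ 0.  -0.5  0.3] w 0.0513
top 30 268.06666666666666 255.86666666666667 [0.51110522 0.16533832 0.25      ]
scene 0 nan nan [nan nan nan]<stdin>:8: RuntimeWarning: Mean of empty slice.
  ret = ret.dtype.type(ret / rcount)
```

View pics/crop9.png

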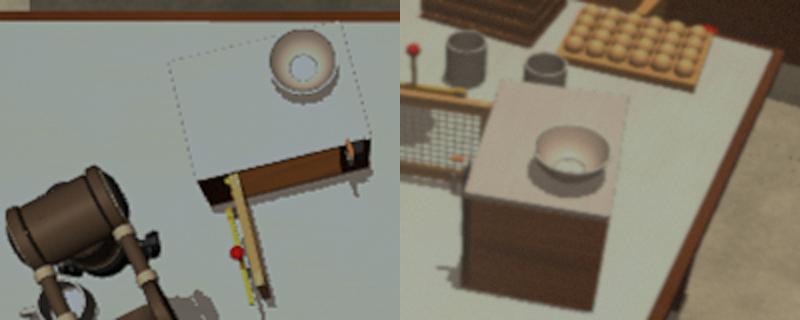

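View pics/wrist9.png

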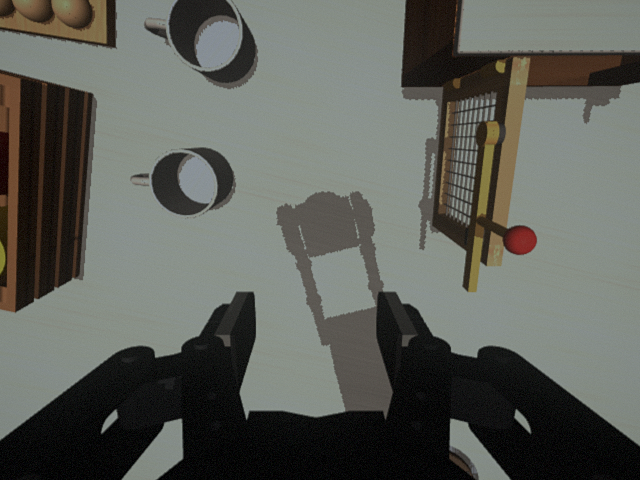

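The wrist view shows the gate standing square to the safe, with the knob at (520,240), the bar level, and the mugs in place at (205,30) and (185,180). The top view puts the knob at (0.511, 0.165) on the z = 0.25 plane, where a level bar would put it.

```bash
python3 -c "
from station import ctrl
print(ctrl.sign_off(), ctrl.get_obs()['t'])"
```

```text
the job is handed in; nothing more can be done
the job is handed in; nothing more can be done
```

The safe is open: the gate stands at about 90° (1.57 rad), the latch bar is down again, and the gripper is well clear. The job was handed in at about 21 s of the 67 s allowed.

- **Lift:** I pinched the red knob at 25 N and raised the bar in small steps. It met the tongue at about 0.23 rad, about 30 mm of rise at the catch. I read the force after every step. The highest reading at the knob, square to its arm, was 7 N, under the 15 N bending limit.
- **Swing:** I eased the gate off the catch at about 4° per second or less until it moved freely. I then swung it to 90° at about 20° per second, with low forces throughout.
- **Bar let down:** I lowered the bar to level while still holding the knob, then let go and backed away.

**Last checks:**
- The top view puts the knob at (0.511, 0.165) m, within about 2 mm of where a level bar would put it.
- The bowl and the two mugs look unmoved by eye.
- The force on the tool read about zero after release.
- The scene camera gave no second fix on the knob, because my search box missed it. The knob is visible in that picture.
- I did not check the things inside the safe, or the jar and tin on the right, in the last pictures. The arm did not go near the jar and tin.

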